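# Unlatch and open the lathe console's fuse box

### The job

Open the fuse box that has a key standing in its roof: turn the key a full quarter turn clockwise (seen from above) to its stop, then swing that box's front panel wide open, about square to the box, and let go so that it stays open. Leave the cutterhead lever, the coil former and the counterweight where they are.

Things in the scene. Friction and masses are not known exactly. Their poses are not given: they have to be found in the camera images.
- key (a joint): angle of the captive brass key in the cam latch, rad: 0 locked (its steel cam inside the box stands before the panel's catch), grows clockwise seen from above to the stop at 1.57 (quarter turn); starts between 0 and 0.15. The panel comes free beyond about 1.1. Friction 0.06 N m; it stays where it is left.
- key_grip (a point): centre of the key's flat upright bow, a brass plate 36 mm long (own x), 8 mm thick (own y), 24 mm high (own z, straight up), centred on its upright turning axis, 26 mm above the box's roof and 156 mm above the ledge, with a stem 10 mm thick below it. Locked, the plate runs front to back of the box; turned, it runs along the box's front.
- panel (a joint): opening angle of the aluminium front panel about its upright hinge, rad: 0 shut, 1.57 square to the box, stop at 1.9. Seen from above it opens anticlockwise, its free edge coming towards the robot. About 0.5 kg on a slightly stiff hinge (0.12 N m); it stays where it is left.
- panel_grip (a point): centre of the upright white porcelain grip on the panel, a cylinder 20 mm thick and 50 mm high, 165 mm above the ledge (it starts 10 mm above the roof's level), carried on a steel bracket from the panel's front. Its centre stands 36 mm in front of the hinge line and 130 mm to the side (+y) of it; the key's axis is 71 mm behind and 55 mm beside (-y) it while shut.
- panel_hinge (a point): point on the panel's upright hinge line, at the height of the grip's centre. Axes turn with the panel: x into the box when shut (yaw of the box), y along the panel towards its free edge, z up. The panel is 165 mm wide, its top 126 mm above the ledge. The dark steel box is 140 mm deep, 180 mm wide, 130 mm high, fixed to the ledge. A second like box beside it, with the same grip but no key, is screwed shut and is not the one.
- lever_tip (a point): end of the long black lever that lifts the cutterhead, 180 mm long, 22 mm thick at its grip, on a steel base beyond the boxes; leave it.
- coil_former: copper-wound coil former with black flanges, standing loose beside the boxes, 64 mm across, 55 mm high; origin at the centre of its underside; leave it.
- counterweight: plain brass cylinder standing loose beside the boxes, 52 mm across, 40 mm high; origin at the centre of its underside; leave it.

How it is judged:
By the outcome, as a careful person would: the job done as asked, in the order asked, and still so for the second after the job is handed in, with the robot touching nothing.
It also fails if it takes over 46 s, if anything falls off the work surface, if the arm or the gripper's body presses on something with over 40 N, if the wrist force passes 120 N, or if a joint passes its speed limit or range.

### The arm

A 6-joint arm with a two-finger parallel gripper is mounted at the origin on the work surface. World frame = base frame: x ahead of the robot, y to its left, z up, the work surface at z = 0. Lengths are in m, angles in rad, forces in N, time in s.
With the tool pointing down it reaches from about 0.3 to 0.775 m from the base axis. Payload 14.6 kg.
Tool frame: the origin (TCP) lies between the finger pads; the fingertips stand 22 mm ahead of it and the grasp point (between the pads) lies 3 mm ahead of it (ctrl.tip_reach is the distance from the TCP to the fingertips, in m); z points along the fingers, y is the direction in which the jaws open and shut (so a half turn about z gives the same grasp; the last joint's range is limited). The gripper opens to 94 mm and grips with 3 to 60 N. Pads are 16 mm wide; open, the fingers measure 119 mm over their backs; the gripper's body (75 mm by 177 mm) begins 78 mm behind the grasp point.
Start: joints at [-1.38, 0.3, 1.521, -0, 1.321, -0.067], TCP at [0.14, -0.532, 0.227] pointing down, gripper open.
Joint ranges: [-3.03, 3.03], [-0.79, 2.21], [0.23, 2.52], [-1.04, 4.18], [0, 3.07], [-2.55, 2.55]. Speed limits (rad/s): [2.22, 2.22, 2.57, 3.14, 3.14, 3.14].

### API

Orientations are given as [roll, pitch, yaw] about the fixed x, y, z axes, in that order (R = Rz(yaw) Ry(pitch) Rx(roll)).
In Python, from station import ctrl gives the robot as it stands. The module is installed in compiled form; this text tells all that it offers.
- The arm moves only by the shell command python3 -m creep 'ROWS' [OPENING] [FORCE]. ROWS is a JSON object of lists of equal length, an entry for each row: "xyz": the shift along the tool's x, y, z in mm, a list of three; "spin": the turn about the tool's z in rad. In form: {"xyz": [[tx, ty, tz], ...], "spin": [spin, ...]}. A call has 1 to 5 rows; each row shifts and turns the commanded pose from where the row before left it, along the tool's axes as they then stand; what a row does not reach is not made up. A row lasts 1/8 s, in which the tool goes at most 62.5 mm and 10.7 degrees, less where a joint would pass 70% of its speed; a pose out of reach is approached as far as the arm can. A call with a gripper value outside its range is refused whole. OPENING is the finger opening in mm, from 0 to 94, set as the call begins (- or left out, the last holds). The fingers move at their own pace and stop on an object; FORCE is the grip in N (left out, the last holds). Time passes only in rows, so rows that do not move let the fingers close. It gives the time, the measured TCP pose, the force and the opening at its end, in the units of the state.
- ctrl.get_obs(): the state, without advancing time (a new reading comes with each control period).
- ctrl.camera(name): name is "scene" or "top" or "wrist"; returns the picture (420x560x3 uint8, red, green, blue); there is no depth.
- ctrl.camera_model(name): a dict with "fx", "fy", "cx", "cy" (pixels), "R" (3x3) and "t" (3): a world point X has camera coordinates R X + t. Camera axes: x right, y down, z forward; pixel columns grow to the right and rows downward; lengths in m; the calibration is good to about 2 mm. A picture is of the moment at which its call begins: read the wrist's pose just before it. camera_model takes no time and is no camera call; for the wrist camera it gives the pose at the moment of the call.
- ctrl.hand_in(): hands the job in, once; it reports no verdict.
The state is a dict: "time_s": time; "qpos": joint angles; "joint_vel": joint speeds; "tau": joint torques, N m; "ee_pos": TCP position; "eef_rot": TCP orientation; "force": force on the tool from outside, world axes, zero at the start; "moment": the same for the moment, N m; "grip_width": finger opening in m.
Only numpy, scipy, OpenCV 4.12 (cv2) and the standard library are available. Lean on these libraries where they do the work, as an engineer would, in place of code of your own. Each camera call takes 0.05 s, during which the arm holds its last target.

## Working session

There is one attempt and no reset: what is moved stays moved. The work goes in short steps, Python scripts to look and compute and a shell command to move; the robot and the scene stay as the last step left them, time stands still between calls to the robot, and variables do not carry over. Pictures are saved under pics/ and viewed, and the job is handed in when it is done.

```bash
mkdir -p pics; python3 - <<'E'
from station import ctrl
import cv2
o=ctrl.get_obs(); print(o)
for n in("scene","top","wrist"):
    m=ctrl.camera_model(n); print(n,m)
    cv2.imwrite(f"pics/{n}0.png",ctrl.camera(n)[:,:,::-1])
E
```

```text
{'time_s': 0.0, 'qpos': array([-1.37962857e+00,  3.00500705e-01,  1.52159901e+00,  3.42825703e-05,
        1.32069360e+00, -6.66204581e-02]), 'joint_vel': array([ 0.00043758, -0.00039611,  0.00066475,  0.00121163,  0.00143082,
        0.00079825]), 'tau': array([ 1.14683928e-03, -5.31800795e+01, -3.52740633e+01,  7.08815921e-02,
        2.44557374e-02, -1.05990912e-04]), 'ee_pos': array([ 0.14016646, -0.53158875,  0.22686249]), 'eef_rot': array([-3.14039686e+00, -1.13061727e-04,  2.57779647e-01]), 'force': array([-0.20482922,  0.20183497, -0.19974551]), 'moment': array([ 0.02030276,  0.01143872, -0.02132949]), 'grip_width': 0.09402454344688414}
scene {'fx': 455.262577237011, 'fy': 455.262577237011, 'cx': 283.0025134833886, 'cy': 215.1498829839587, 'R': array([[-0.12841494,  0.99152299,  0.01979282],
       [ 0.57327702,  0.09050277, -0.81434803],
       [-0.8092361 , -0.09322769, -0.58003925]]), 't': array([ 0.0709824 , -0.24880679,  1.82511554])}
top {'fx': 432.2482953921385, 'fy': 432.2482953921385, 'cx': 281.7651077055362, 'cy': 214.97759780529637, 'R': array([[-0.00249418, -0.99948104,  0.03211594],
       [-0.99349516, -0.00117965, -0.11386821],
       [ 0.113847  , -0.03219104, -0.99297663]]), 't': array([-0.01912734,  0.60679167,  1.08906989])}
wrist {'fx': 358.4386329651312, 'fy': 358.4386329651312, 'cx': 283.7714300865007, 'cy': 214.05186105100222, 'R': array([[ 2.55752257e-01, -9.66742127e-01, -6.66310073e-04],
       [-9.32257166e-01, -2.46811567e-01,  2.64538518e-01],
       [-2.55904983e-01, -6.70351507e-02, -9.64374890e-01]]), 't': array([-0.54992031, -0.0284549 ,  0.39146864])}
```

View pics/scene0.png

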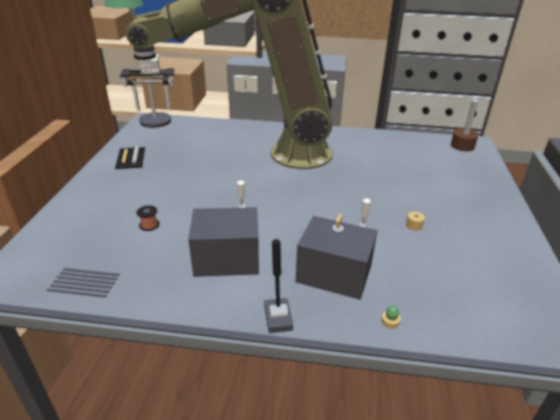

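View pics/top0.png

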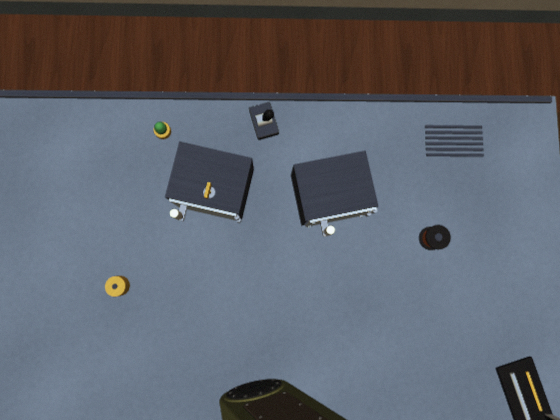

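View pics/wrist0.png

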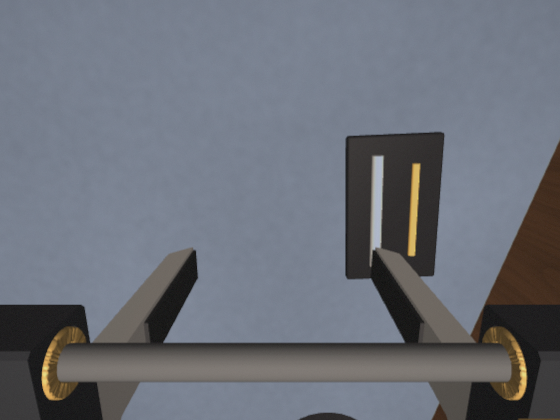

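The box with the key is the left one in the top view: key at about (208,189), white grip at (175,213), hinge at about (238,218). In the scene view the key is at about (339,222) and the grip at (365,208). Next I'll measure these with masks and triangulation.

```bash
cat > h.py <<'E'
import numpy as np,cv2
def ray(m,u,v):
    d=m["R"].T@np.array([(u-m["cx"])/m["fx"],(v-m["cy"])/m["fy"],1.]); c=-m["R"].T@m["t"]; return c,d/np.linalg.norm(d)
def plane(m,u,v,z):
    c,d=ray(m,u,v); return c+d*(z-c[2])/d[2]
def tri(a,b):
    (c1,d1),(c2,d2)=a,b
    s=np.linalg.lstsq(np.c_[d1,-d2],c2-c1,rcond=None)[0]
    p,q=c1+s[0]*d1,c2+s[1]*d2; return (p+q)/2,np.linalg.norm(p-q)
def proj(m,X):
    p=m["R"]@np.asarray(X)+m["t"]; return np.array([m["fx"]*p[0]/p[2]+m["cx"],m["fy"]*p[1]/p[2]+m["cy"]])
def blobs(img,roi,kind):
    x0,y0,x1,y1=roi; h=cv2.cvtColor(img[y0:y1,x0:x1],cv2.COLOR_RGB2HSV)
    k=cv2.inRange(h,(12,110,90),(35,255,255)) if kind=="brass" else cv2.inRange(h,(0,0,175),(180,60,255))
    n,l,s,c=cv2.connectedComponentsWithStats(k)
    out=[]
    for i in range(1,n):
        if s[i,4]<6: continue
        ys,xs=np.nonzero(l==i); r=cv2.minAreaRect(np.c_[xs+x0,ys+y0].astype(np.float32))
        out.append((s[i,4],c[i]+[x0,y0],s[i,:4]+[x0,y0,0,0],r))
    return out
E
python3 - <<'E'
import cv2,numpy as np
from h import *
from station import ctrl
for n,roi in(("top",(150,130,265,235)),("scene",(290,180,385,295))):
    im=cv2.imread(f"pics/{n}0.png")[:,:,::-1].copy()
    for k in("brass","white"):
        for b in blobs(im,roi,k): print(n,k,b)
    x0,y0,x1,y1=roi
    cv2.imwrite(f"pics/{n}0c.png",cv2.resize(im[y0:y1,x0:x1,::-1],None,fx=5,fy=5,interpolation=cv2.INTER_CUBIC))
E
```

```text
top brass (np.int32(71), array([162.14084507, 133.70422535]), array([154, 130,  17,   8]), ((162.0, 133.5), (7.0, 16.0), 90.0))
top brass (np.int32(65), array([207.09230769, 189.53846154]), array([204, 182,   7,  16]), ((207.08233642578125, 189.62942504882812), (4.121678829193115, 15.727459907531738), 12.52880859375))
top white (np.int32(28), array([212.07142857, 192.39285714]), array([210, 188,   5,   9]), ((212.29730224609375, 192.21621704101562), (3.6167776584625244, 8.219949722290039), 9.462322235107422))
top white (np.int32(217), array([197.75576037, 207.33640553]), array([169, 199,  67,  18]), ((200.71316528320312, 212.662109375), (67.90470123291016, 14.36104679107666), 12.804265975952148))
top white (np.int32(59), array([173.54237288, 212.71186441]), array([170, 209,   8,   9]), ((173.5, 213.0), (8.0, 7.0), 90.0))
top white (np.int32(7), array([236.57142857, 217.14285714]), array([235, 216,   4,   3]), ((236.50001525878906, 217.00001525878906), (2.1213202476501465, 2.1213202476501465), 45.0))
scene brass (np.int32(11), array([337.81818182, 222.90909091]), array([337, 221,   3,   5]), ((338.0, 223.0), (4.0, 2.0), 90.0))
scene white (np.int32(53), array([366.60377358, 199.88679245]), array([362, 197,  10,   7]), ((366.5, 200.0), (6.0, 9.0), 90.0))
scene white (np.int32(10), array([337.9, 216.2]), array([336, 213,   6,   8]), ((337.8524475097656, 216.3770294189453), (1.7925163507461548, 7.938286781311035), 39.80556869506836))
scene white (np.int32(19), array([361.89473684, 224.26315789]), array([359, 222,   7,   5]), ((361.89654541015625, 224.25860595703125), (6.31364107131958, 2.7854299545288086), 21.801406860351562))
scene white (np.int32(31), array([337.58064516, 228.22580645]), array([333, 226,  10,   5]), ((337.5, 228.0), (4.0, 9.0), 90.0))
```

View pics/top0c.png

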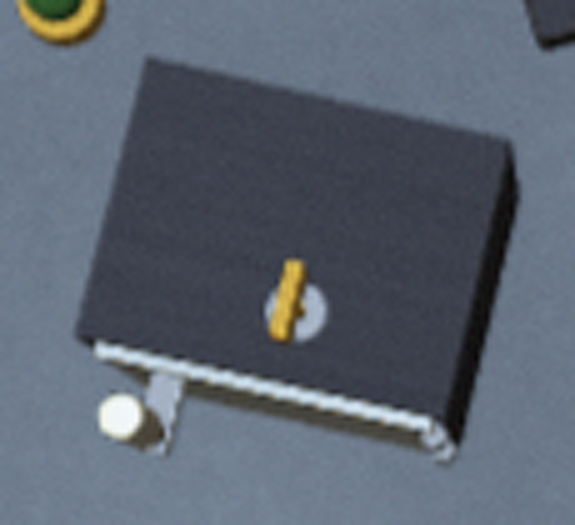

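View pics/scene0c.png

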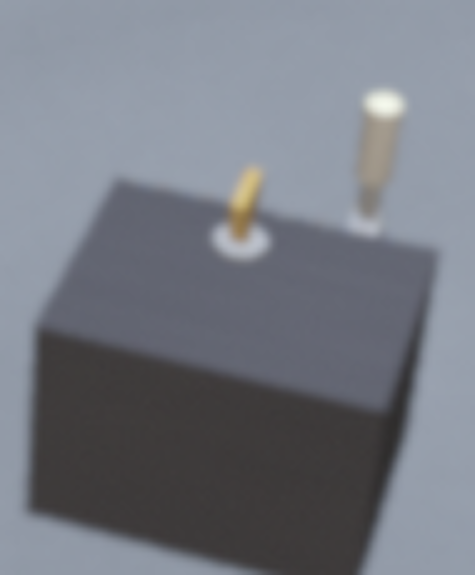

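```bash
python3 - <<'E'
from h import *
from station import ctrl
T,S=ctrl.camera_model("top"),ctrl.camera_model("scene")
g,e=tri(ray(T,173.7,212.9),ray(S,366.6,200.3)); print("griptop",g,e)
w,e=tri(ray(T,209.3,192.2),ray(S,337.9,228)); print("washer",w,e)
k,e=tri(ray(T,207.1,189.6),ray(S,339.5,221)); print("keymid",k,e)
for z in (.156,.168):print("key plane",plane(T,207.1,189.6,z))
print("washer plane",plane(T,209.3,192.2,.132), "griptop plane",plane(T,173.7,212.9,.19))
# box yaw from roof rear edge and sides
A=plane(T,179.8,141.8,.13);B=plane(T,252.2,158.2,.13);C=plane(T,165.8,196.8,.13)
v=A-B; print("rear edge dir -> yaw",np.arctan2(v[1],v[0])-np.pi/2,np.linalg.norm(v)); v=A-C; print(np.arctan2(v[1],v[0]),np.linalg.norm(v))
# panel top edge
P=plane(T,169.6,199.8,.126);Q=plane(T,236,215,.126);v=P-Q;print(np.arctan2(v[1],v[0])-np.pi/2,np.linalg.norm(v))
# key dir at top plane
a=plane(T,208.8,182.5,.168);b=plane(T,205.6,197.,.168);v=a-b;print("key yaw",np.arctan2(v[1],v[0]),np.linalg.norm(v))
for n,uv in(("weight",(116,287)),("coil",(437,237))):print(n,plane(T,*uv,.045))
E
```

```text
griptop [0.59380198 0.22663028 0.18635199] 8.916561759287553e-05
washer [0.65058793 0.15677063 0.12793134] 0.0009415721250507391
keymid [0.65255771 0.15870371 0.15262061] 0.0011441222138995062
key plane [0.65198882 0.15764808 0.156     ]
key plane [0.6499005  0.15594791 0.168     ]
washer plane [0.6499221  0.15574103 0.132     ] griptop plane [0.59336766 0.2257909  0.19      ]
rear edge dir -> yaw -0.22233525896922313 0.17861090360512558
-0.2181516916729568 0.13725096665028533
-0.22548695944571806 0.16188834957390824
key yaw -0.19691830434014418 0.03437830908157313
weight [0.42401917 0.39561123 0.045     ]
coil [ 0.54865009 -0.42165038  0.045     ]
```

```bash
cat >> h.py <<'E'
def tool(obs,target):
    from scipy.spatial.transform import Rotation as R
    return R.from_euler("xyz",obs["eef_rot"]).as_matrix().T@(np.asarray(target)-obs["ee_pos"])*1000
E
python3 - <<'E'
from h import *
from station import ctrl
T,S=ctrl.camera_model("top"),ctrl.camera_model("scene")
print("lever tip",tri(ray(T,268,115),ray(S,276.5,242)))
o=ctrl.get_obs(); print(tool(o,[.6505,.1565,.31]))
E
```

```text
lever tip (array([0.81807059, 0.0159635 , 0.19621296]), np.float64(0.0012171278296908706))
[ 668.91561696 -535.37041757  -82.48980765]
```

```bash
python3 -m creep '{"xyz":[[0,0,-40],[30,-24,-43],[42,-33.5,0],[42,-33.5,0],[42,-33.5,0]],"spin":[0,0,0,0,0]}' 50
python3 -m creep '{"xyz":[[42,-33.5,0],[42,-33.5,0],[42,-33.5,0],[42,-33.5,0],[42,-33.5,0]],"spin":[0,0,0,0,0]}'
python3 -m creep '{"xyz":[[42,-33.5,0],[42,-33.5,0],[42,-33.5,0],[42,-33.5,0],[42,-33.5,0]],"spin":[0,0,0,0,0]}'
python3 -m creep '{"xyz":[[42,-33.5,0],[42,-33.5,0],[9,-7,0],[0,0,0]],"spin":[0,0,0,-0.18]}'
```

```text
time_s: 0.78
ee_pos: [0.26, -0.3701, 0.3103]
eef_rot: [-3.141, -0.0, 0.257]
force: [0.7, -0.7, -0.3]
grip_width: 0.0508
time_s: 1.4
ee_pos: [0.4204, -0.1545, 0.3105]
eef_rot: [3.141, -0.0, 0.258]
force: [0.7, -0.4, 0.2]
grip_width: 0.0501
time_s: 2.02
ee_pos: [0.5808, 0.061, 0.3102]
eef_rot: [-3.142, 0.0, 0.258]
force: [-0.4, -1.1, 0.6]
grip_width: 0.0497
time_s: 2.52
ee_pos: [0.6512, 0.155, 0.3095]
eef_rot: [-3.141, 0.001, 0.442]
force: [0.4, 0.1, 0.1]
grip_width: 0.0498
```

```bash

python3 -m creep '{"xyz":[[0,0,0],[0,0,0],[0,0,0],[0,0,0],[0,0,0]],"spin":[-0.18,-0.18,-0.18,-0.18,-0.18]}'
python3 -m creep '{"xyz":[[0,0,0],[0,0,0],[0,0,0],[0,0,0],[0,0,0]],"spin":[-0.18,-0.18,-0.18,-0.18,-0.18]}'
python3 -m creep '{"xyz":[[0,0,0],[0,0,0],[0,0,0],[0,0,0],[0,0,0]],"spin":[-0.18,-0.18,-0.18,-0.14,0]}'
python3 - <<'E'
from h import *
from station import ctrl
o=ctrl.get_obs();m=ctrl.camera_model("wrist");im=ctrl.camera("wrist"); cv2.imwrite("pics/w1.png",im[:,:,::-1])
print(o["ee_pos"],o["eef_rot"],o["qpos"])
for b in blobs(im,(100,0,460,330),"brass"): print(b, plane(m,*b[1],.168))
print("expected washer",proj(m,[.6505,.1565,.132]),"key ctr",proj(m,[.6505,.1565,.156]))
E
```

```text
time_s: 3.15
ee_pos: [0.6508, 0.1537, 0.3106]
eef_rot: [-3.141, 0.0, 1.343]
force: [-0.1, -0.1, -0.3]
grip_width: 0.0502
time_s: 3.78
ee_pos: [0.6509, 0.1537, 0.3106]
eef_rot: [-3.141, 0.0, 2.243]
force: [-0.7, 0.7, 0.9]
grip_width: 0.0501
time_s: 4.4
ee_pos: [0.6509, 0.1539, 0.3106]
eef_rot: [-3.141, -0.0, 2.916]
force: [-0.3, 0.8, 0.2]
grip_width: 0.0501
[0.6509091  0.15389069 0.31057905] [-3.14145096e+00 -6.20722375e-06  2.91623472e+00] [ 1.77461004e-01  5.43057552e-01  9.92609025e-01 -1.27997660e-04
  1.60598733e+00 -1.16798189e+00]
(np.int32(364), array([285.23351648, 206.41208791]), array([281, 185,  10,  43]), ((285.5, 206.0), (9.0, 42.0), 0.0)) [0.6495321  0.15512794 0.168     ]
(np.int32(440), array([412.54545455, 280.82727273]), array([400, 270,  34,  31]), ((414.5082092285156, 282.5901794433594), (26.965553283691406, 31.176389694213867), 58.24052047729492)) [0.74386682 0.25313313 0.168     ]
(np.int32(12), array([170.25      , 328.41666667]), array([168, 327,   6,   3]), ((170.5, 328.0), (5.0, 2.0), 0.0)) [0.74188978 0.02191637 0.168     ]
(np.int32(9), array([396.55555556, 328.33333333]), array([395, 327,   4,   3]), ((396.5, 328.0), (2.0, 3.0), 90.0)) [0.78964447 0.23187616 0.168     ]
expected washer [286.72845515 197.94915683] key ctr [286.92249813 203.84855838]
```

View pics/w1.png

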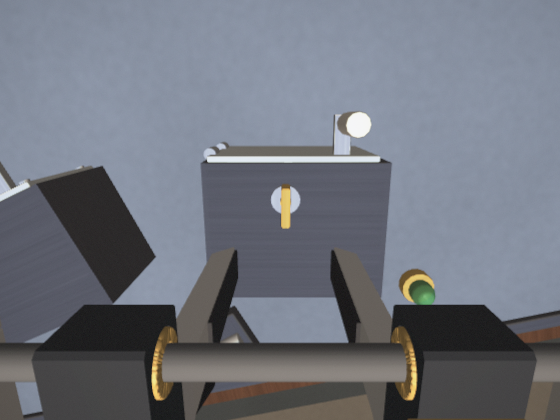

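The key (285,206) lies along the tool's x axis, so the yaw is right. The washer is at (286,200), close to the predicted position. I'll lower and grip.

```bash

python3 -m creep '{"xyz":[[1,1,40],[0,0,40],[0,0,35],[0,0,20],[0,0,13]],"spin":[0,0,0,0,0]}' 40
python3 -m creep '{"xyz":[[0,0,0],[0,0,0],[0,0,0],[0,0,0]],"spin":[0,0,0,0]}' 0 25
python3 - <<'E'
from h import *
from station import ctrl
o=ctrl.get_obs();im=ctrl.camera("wrist"); cv2.imwrite("pics/w2.png",im[:,:,::-1])
print(o["ee_pos"],o["eef_rot"],o["qpos"],o["force"],o["moment"],o["grip_width"])
E
```

```text
time_s: 5.08
ee_pos: [0.6501, 0.1555, 0.1615]
eef_rot: [-3.141, -0.001, 2.915]
force: [-0.4, 0.4, 0.5]
grip_width: 0.0402
time_s: 5.58
ee_pos: [0.6505, 0.1554, 0.1632]
eef_rot: [-3.141, 0.001, 2.917]
force: [-0.8, -3.5, 3.4]
grip_width: 0.0086
[0.65050228 0.15540713 0.16323216] [-3.14117398e+00  9.21227374e-04  2.91749527e+00] [ 1.80034371e-01  6.18234794e-01  1.21361840e+00 -7.73534561e-04
  1.30905714e+00 -1.16646447e+00] [-0.84061574 -3.51358863  3.39646324] [-0.76623229  0.16946832 -0.0226555 ] 0.008603853971041886
```

View pics/w2.png

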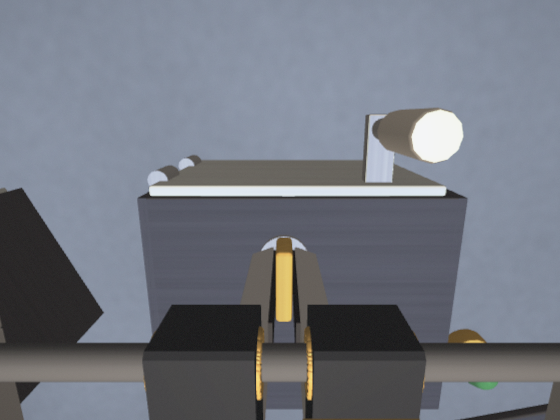

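The fingers hold the key bow, opening 8.6 mm. I'll turn it clockwise, which is +spin.

```bash

python3 -m creep '{"xyz":[[0,0,0],[0,0,0],[0,0,0],[0,0,0],[0,0,0]],"spin":[0.1,0.14,0.14,0.14,0.14]}'
python3 -m creep '{"xyz":[[0,0,0],[0,0,0],[0,0,0],[0,0,0],[0,0,0]],"spin":[0.14,0.14,0.14,0.14,0.14]}'
python3 -m creep '{"xyz":[[0,0,0],[0,0,0],[0,0,0],[0,0,0]],"spin":[0.1,0.06,0.04,0]}'
python3 - <<'E'
from station import ctrl
o=ctrl.get_obs();print(o["eef_rot"],o["force"],o["moment"],o["grip_width"])
E
```

```text
time_s: 6.25
ee_pos: [0.6508, 0.156, 0.1632]
eef_rot: [3.14, 0.001, 2.253]
force: [1.7, 0.1, 2.4]
grip_width: 0.0083
time_s: 6.88
ee_pos: [0.6515, 0.1562, 0.1633]
eef_rot: [3.138, -0.001, 1.553]
force: [8.8, 1.4, 0.9]
grip_width: 0.0081
time_s: 7.38
ee_pos: [0.6516, 0.1561, 0.1633]
eef_rot: [3.138, -0.002, 1.357]
force: [9.3, 1.5, -0.7]
grip_width: 0.0084
[ 3.13750078e+00 -1.96566030e-03  1.35717685e+00] [ 9.31742775  1.51928932 -0.68334191] [ 0.20769029 -1.85158408  0.09885269] 0.008393664902521126
```

```bash

python3 -m creep '{"xyz":[[0,1,0],[0,0,0],[0,0,0]],"spin":[0.05,0.03,0]}'
python3 - <<'E'
from station import ctrl
o=ctrl.get_obs();print(o["eef_rot"],o["force"],o["moment"],o["grip_width"],o["qpos"][5])
E
python3 -m creep '{"xyz":[[0,0,0],[0,0,0]],"spin":[0.04,0]}'
python3 - <<'E'
from station import ctrl
o=ctrl.get_obs();print(o["eef_rot"],o["force"],o["moment"],o["grip_width"],o["qpos"][5])
E
```

```text
time_s: 7.75
ee_pos: [0.6519, 0.1561, 0.1632]
eef_rot: [3.14, -0.002, 1.278]
force: [3.7, 3.9, 4.7]
grip_width: 0.0088
[ 3.13965206e+00 -1.51960114e-03  1.27833041e+00] [3.74006725 3.9427817  4.7114213 ] [ 0.70887716 -1.0169566   0.21763118] 0.008791928508771215 0.4725554749110926
time_s: 8.0
ee_pos: [0.6519, 0.156, 0.1632]
eef_rot: [3.14, -0.002, 1.239]
force: [3.7, 3.2, 5.5]
grip_width: 0.0092
[ 3.13965960e+00 -1.56135989e-03  1.23851200e+00] [3.72396109 3.19143128 5.54955968] [ 0.66057136 -0.99056081  0.44304413] 0.00915483193612854 0.5123571508005249
```

The rising moment and widening jaws show that the key is on its stop. I'll release, lift and check.

```bash

python3 -m creep '{"xyz":[[0,0,0],[0,0,0],[0,0,0]],"spin":[-0.06,0,0]}' 40
python3 -m creep '{"xyz":[[0,0,-30],[0,0,-40],[0,0,-40],[0,0,-20],[0,0,0]],"spin":[0,0,0,0,0]}'
python3 - <<'E'
from h import *
from station import ctrl
m=ctrl.camera_model("wrist");im=ctrl.camera("wrist"); cv2.imwrite("pics/w3.png",im[:,:,::-1])
for b in blobs(im,(200,150,400,260),"brass"):
    print(b)
    p=cv2.boxPoints(b[3]);W=[plane(m,*q,.168) for q in p]
    for i in (0,1):
        v=W[i+1]-W[i];print("dir",np.arctan2(v[1],v[0]),np.linalg.norm(v))
E
```

```text
time_s: 8.38
ee_pos: [0.6511, 0.1555, 0.1621]
eef_rot: [-3.141, 0.0, 1.297]
force: [0.0, 0.5, 1.6]
grip_width: 0.0358
time_s: 9.0
ee_pos: [0.6516, 0.1556, 0.2937]
eef_rot: [3.139, -0.001, 1.297]
force: [0.4, 0.7, 0.3]
grip_width: 0.04
(np.int32(418), array([283.59090909, 211.25358852]), array([279, 188,  11,  47]), ((283.6863098144531, 210.97140502929688), (46.126644134521484, 9.283611297607422), 87.61405944824219))
dir -0.2308468373584737 0.007463726039537428
dir -1.7999999681780476 0.0390306316301458
```

View pics/w3.png

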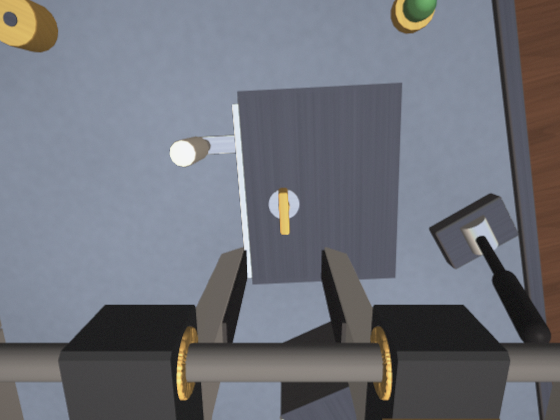

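The key bow lies at -1.80 rad against -1.79 expected, so it is at the quarter turn, with the bow at (284,211) along the front. Now to locate the grip, whose top is at about (182,153).

```bash
python3 - <<'E'
from h import *
from station import ctrl
o=ctrl.get_obs();m=ctrl.camera_model("wrist");im=ctrl.camera("wrist")
x0,y0=160,130
k=cv2.inRange(im[y0:180,x0:205],(225,225,215),(255,255,255));ys,xs=np.nonzero(k);c,r=cv2.minEnclosingCircle(np.c_[xs+x0,ys+y0].astype(np.float32));print(c,r)
print("grip",plane(m,*c,.19),"washer",plane(m,284.5,204.5,.132))
print(proj(m,[.5936,.2262,.19]))
G=np.array([.5936,.2262,.19]);print(tool(o,[*G[:2],.172]),o["ee_pos"])
E
```

```text
(182.0, 153.0) 13.038504600524902
grip [0.59445096 0.22409535 0.19      ] washer [0.65134067 0.15385528 0.132     ]
[179.87708805 150.46762227]
[ 52.44777726 -74.61366219 119.98033514] [0.65128442 0.15555053 0.2919767 ]
```

```bash

python3 -m creep '{"xyz":[[0,0,0],[28,-36,0],[27.5,-35,0],[0,0,30],[0,0,35]],"spin":[-0.053,0,0,0,0]}' 50
python3 -m creep '{"xyz":[[0,0,35],[0,0,20],[0,0,0]],"spin":[0,0,0]}'
python3 - <<'E'
from h import *
from station import ctrl
o=ctrl.get_obs();im=ctrl.camera("wrist"); cv2.imwrite("pics/w4.png",im[:,:,::-1]); print(o["ee_pos"],o["eef_rot"],o["force"])
E
```

```text
time_s: 9.72
ee_pos: [0.5935, 0.2257, 0.2256]
eef_rot: [-3.141, 0.0, 1.351]
force: [0.1, -0.3, -1.2]
grip_width: 0.0497
time_s: 10.1
ee_pos: [0.5931, 0.2249, 0.1697]
eef_rot: [-3.137, 0.002, 1.351]
force: [0.2, -0.3, 0.4]
grip_width: 0.0497
[0.59308079 0.22489098 0.16974764] [-3.13742278e+00  2.38843598e-03  1.35056498e+00] [ 0.24433765 -0.33761656  0.36972335]
```

View pics/w4.png

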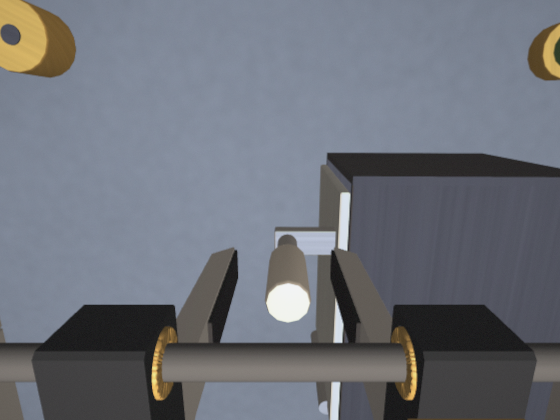

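The porcelain grip is between the jaws, with its top at (288,300). I'll close on it.

```bash

python3 -m creep '{"xyz":[[0,0,0],[0,0,0],[0,0,0],[0,0,0]],"spin":[0,0,0,0]}' 0 20
python3 -m creep '{"xyz":[[-1.5,-5,0],[-2.5,-7.5,0],[-3.29,-10.27,0]],"spin":[-0.04,-0.06,-0.08]}'
```

```text
time_s: 10.65
ee_pos: [0.5942, 0.2253, 0.1728]
eef_rot: [3.141, -0.0, 1.351]
force: [-0.4, -0.4, 2.3]
grip_width: 0.0196
time_s: 11.02
ee_pos: [0.5705, 0.222, 0.1728]
eef_rot: [3.141, -0.001, 1.533]
force: [-0.1, 0.4, 2.4]
grip_width: 0.0197
```

```bash

python3 -m creep '{"xyz":[[-4.2,-12.8,0],[-4.2,-12.8,0],[-4.2,-12.8,0],[-4.2,-12.8,0]],"spin":[-0.1,-0.1,-0.1,-0.1]}'
python3 -m creep '{"xyz":[[-4.2,-12.8,0],[-4.2,-12.8,0],[-4.2,-12.8,0],[-4.2,-12.8,0]],"spin":[-0.1,-0.1,-0.1,-0.1]}'
python3 - <<'E'
from h import *
from station import ctrl
o=ctrl.get_obs();print(o["force"],o["moment"]);im=ctrl.camera("top"); cv2.imwrite("pics/t5.png",im[:,:,::-1])
E
```

```text
time_s: 11.52
ee_pos: [0.5214, 0.1997, 0.1728]
eef_rot: [3.141, -0.0, 1.934]
force: [1.1, 0.9, 2.2]
grip_width: 0.0197
time_s: 12.02
ee_pos: [0.4849, 0.1603, 0.1728]
eef_rot: [3.141, -0.001, 2.334]
force: [-0.5, 1.5, 3.0]
grip_width: 0.0196
[-0.50921557  1.47056869  3.015794  ] [ 0.19793369  0.04161376 -0.1191416 ]
```

View pics/t5.png

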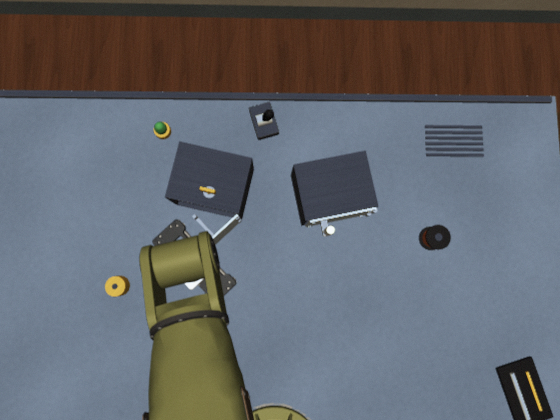

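The panel is swinging open, about 1 rad so far, and the key still lies along the front. I'll continue.

```bash

python3 -m creep '{"xyz":[[-4.2,-12.8,0],[-4.2,-12.8,0],[-4.2,-12.8,0],[-4.2,-12.8,0]],"spin":[-0.1,-0.1,-0.1,-0.1]}'
python3 -m creep '{"xyz":[[-3.3,-10.3,0],[-3.3,-10.3,0],[-1.6,-5.1,0],[0,0,0]],"spin":[-0.08,-0.08,-0.04,0]}'
python3 -m creep '{"xyz":[[0,0,0],[0,0,0],[0,0,0],[0,0,0]],"spin":[0,0,0,0]}' 50
python3 -m creep '{"xyz":[[0,0,-20],[0,0,-40],[0,0,-40],[0,0,-40],[0,0,-10]],"spin":[0,0,0,0,0]}'
```

```text
time_s: 12.58
ee_pos: [0.4667, 0.1098, 0.1728]
eef_rot: [-3.141, -0.002, 2.733]
force: [-6.5, 1.0, 5.3]
grip_width: 0.0198
time_s: 13.08
ee_pos: [0.4655, 0.0824, 0.1727]
eef_rot: [-3.141, -0.003, 2.93]
force: [-12.4, -1.7, 9.9]
grip_width: 0.0198
time_s: 13.58
ee_pos: [0.4665, 0.0828, 0.1724]
eef_rot: [-3.142, -0.0, 2.931]
force: [-0.6, 0.3, -0.6]
grip_width: 0.0499
time_s: 14.2
ee_pos: [0.4669, 0.0829, 0.3246]
eef_rot: [3.141, 0.003, 2.931]
force: [-0.9, -0.1, -0.5]
grip_width: 0.0499
```

```bash

python3 -m creep '{"xyz":[[0,-50,0],[0,-50,0],[0,-50,0],[0,-50,0],[0,-50,0]],"spin":[0,0,0,0,0]}'
python3 - <<'E'
from h import *
from station import ctrl
for n in("top","scene"):cv2.imwrite(f"pics/{n}6.png",ctrl.camera(n)[:,:,::-1])
E
```

```text
time_s: 14.82
ee_pos: [0.4134, -0.1631, 0.3215]
eef_rot: [3.141, -0.001, 2.931]
force: [1.3, 0.8, -0.3]
grip_width: 0.0502
```

View pics/top6.png

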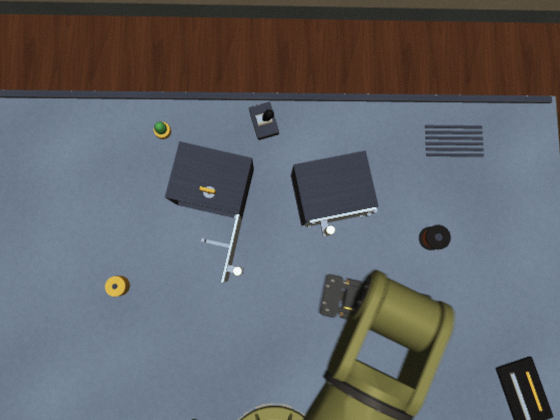

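View pics/scene6.png

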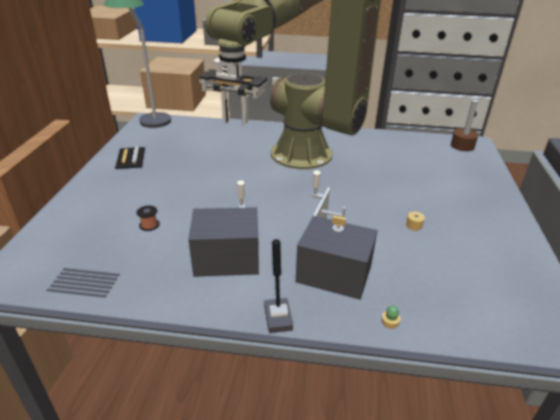

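The top view shows the panel from (238,217) to (223,281), parallel to the box's side and so about square. The key lies along the front at (208,190). The lever, coil former and counterweight are unmoved. I'll do a last numeric check, then hand in.

```bash
python3 - <<'E'
from h import *
from station import ctrl
T=ctrl.camera_model("top")
v=plane(T,223.5,281,.126)-plane(T,238.3,216.5,.126);a=np.arctan2(v[1],v[0])%(2*np.pi);print("panel",a-(np.pi/2-.221))
a,b=[cv2.imread(f"pics/top{i}.png").astype(int) for i in(0,6)]
for n,(x0,y0,x1,y1) in dict(weight=(98,270,134,304),coil=(412,218,458,256),lever=(244,98,284,145)).items():print(n,abs(a-b)[y0:y1,x0:x1].max())
print(ctrl.get_obs()["joint_vel"].round(3)); print(ctrl.hand_in())
E
```

```text
panel 1.5767194482521982
weight 13
coil 11
lever 12
[ 0.086 -0.011  0.007  0.017  0.005  0.09 ]
the job is handed in; nothing more can be done
None
```

The fuse box with the key is open: the key is turned a full quarter turn and the panel stands about square to the box. I handed the job in at about 15 s of the 46 s allowed.

- **Key:** I turned it clockwise until the wrist moment rose and the jaws began to widen, which marked the stop. The wrist picture then put the bow at -1.80 rad, where a quarter turn should be -1.79.
- **Panel:** I swung it open by its white grip, let go and backed the arm off. In the last top view it measured 1.58 rad open, against 1.57 for square.
- **Other things:** The top view before and after shows no visible change in the cutterhead lever, the coil former or the counterweight.
- **Forces:** The largest reading at the end of any move was about 16 N at the wrist.

No check failed. The different camera views put the grip and key up to about 2 mm apart, so I used values in between. The arm was still settling slightly (under 0.1 rad/s) at hand-in, clear of everything.

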